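# Tread the tool well open

## Robot

A 7-joint arm with a two-finger parallel gripper is mounted at the origin on a cart in front of the work surface, level with it; the furniture and walls round the work are solid. World frame = base frame: x ahead of the robot, y to its left, z up, the work surface at z = 0. Lengths are in m, angles in rad, forces in N, time in s.
With the tool pointing down it reaches from about 0.425 to 0.925 m from the base axis. Payload 6.8 kg.
Tool frame: the origin (TCP) lies midway between the tips of the shut fingers; the grasp point (between the pads) lies 19 mm behind it; z points along the fingers, y is the line along which they close (so a half turn about z gives the same grasp; the last joint's range is limited). The gripper opens to 85 mm and grips with 20 to 120 N. Pads are 22 mm wide; open, the fingers measure 114 mm over their backs; the gripper's body (76 mm by 85 mm) begins 54 mm behind the grasp point. The pads swing forward as they close: fully open they stand 13 mm farther back than shut.
Start: joints at [-1.287, 0.477, 0.022, 1.555, -0.011, 1.109, -0.083], TCP at [0.258, 0.624, 0.231] pointing down, gripper open.
Joint ranges: [-2.96, 2.96], [-0.34, 2.1], [-1.41, 1.46], [0.24, 2.44], [-1.37, 4.51], [0.17, 1.92], [-2.96, 2.96]. Speed limits (rad/s): [2.39, 2.39, 3.14, 3.14, 3.14, 3.14, 3.14].

## Interface

Orientations are given as a unit quaternion [w, x, y, z].
In Python, from station import bot, imaging gives the robot as it stands.
- The arm moves only by the tool move_arm, never from a script. Its argument "commands" is a list that holds one entry, the list of rows, each a list of 7 numbers: the shift along the tool's x, y, z in m, then the turn, a rotation vector about the tool's x, y, z in degrees, then the finger opening in m, from 0 to 0.0854. In form: [[[x, y, z, rx, ry, rz, grip], ...]]. A call has 1 to 20 rows; each row shifts and turns the commanded pose from where the row before left it, along the tool's axes as they then stand; what a row does not reach is not made up. A row lasts 1/8 s, in which the tool goes at most 62.5 mm and 10.7 degrees, less where a joint would pass 70% of its speed; a pose out of reach is approached as far as the arm can. A call is refused whole if a number of a shift passes 0.0625 or a number of a turn 10.7, either way. A call with a gripper value outside its range is refused whole. The fingers move at their own pace and stop on an object; "squeeze" is the grip in N (left out, the last holds). Time passes only in rows, so rows that do not move let the fingers close. It gives the time, the measured TCP pose, the force, the opening and the grip force at its end, in the units of the state.
- bot.get_obs(): the state, without advancing time (a new reading comes with each control period).
- imaging.read_camera(name): name is "side" or "top"; returns the picture (384x512x3 uint8, red, green, blue); there is no depth.
- imaging.calibration(name): a dict with "intrinsics" (3x3 intrinsics, pixels), "extrinsics" (4x4, takes a point from camera to world coordinates). Camera axes: x right, y down, z forward; pixel columns grow to the right and rows downward; lengths in m; the calibration is good to about 2 mm. A picture is of the moment at which its call begins. calibration takes no time and is no camera call.
- bot.hand_in(): hands the job in; it is judged then, once.
The state is a dict: "t": time; "q": joint angles; "joint_vel": joint speeds; "joint_torque": joint torques, N m; "eef_pos": TCP position; "tool_rot": TCP orientation; "contact_force": force on the tool from outside, world axes, zero at the start; "torque": the same for the moment, N m; "gripper_width": opening from 0.0 (shut) to 1.0 (fully open); "grasp_force": force on a finger pad.
Only numpy, scipy, OpenCV 4.12 (cv2) and the standard library are available. Lean on these libraries where they do the work, as an engineer would, in place of code of your own. Each camera call takes 0.05 s, during which the arm holds its last target. There are 200 camera calls.

## Task

Hold the tool well open for me so that I can take the irons out. First push the yellow safety prop out from under the lever by the peg on its tail (toward the box), until its arm is well clear of the lever; then press the red pad at the lever's long end down until the front edge of the heavy steel flap stands at least 35 mm above its closed height, and finish while still pressing it there, steady. Only push and press: do not lift the lever out of its cradle, do not touch the flap, and leave the things standing around where they are.

Things in the scene. Friction and masses are not known exactly. Their poses are not given: they have to be found in the camera images.
- tool_well: Fixed dark wooden box (180 mm wide in y, 130 deep in x, rim 55 mm high) on a plywood board 12 mm thick that reaches 180 mm out in front of it (y from -50 to +80 mm). Origin at desk level below the middle of the box's front face; x points to the back of the box, y to the left, z up; it stands turned by -0.25 to 1.0 rad (positive counter-clockwise), its front toward the robot or the near right. The lever sticks out of the front along its -x.
- cradle (a point): Point in the two open-topped steel forks where the lever's cross pin lies: 30 mm in front of the box, 50 mm above the desk.
- flap (a joint): Angle of the steel flap (176 mm wide, 127 mm front to back, 10 mm thick, about 1.5 kg): 0 = closed on the rim, grows as its front edge rises; hinged along the back of the box. Front edge height above closed = 127 mm x sin(angle), so 35 mm is 0.28 rad. It falls shut when the lever is let go.
- flap_edge (a point): Middle of the flap's lower front edge, 12 mm in front of the box, 55 mm above the desk when closed.
- lever: Loose dark steel bar, 14 mm thick, lying in the cradle by a cross pin; origin at the pin, axes parallel to tool_well's at the start. Its short end goes 75 mm through a notch in the box under the flap; its long end rises for 200 mm away from the box and carries the red pad. Pressing the pad down turns it about the pin (by about 0.35 rad), so the pad moves on an arc of 212 mm radius and tips its outer edge down.
- lever_pad (a point): Middle of the top face of the red pad (50 x 44 mm, 12 mm thick) on the lever's long end, 200 mm in front of the pin; about 118 mm above the desk at the start. For 35 mm at the flap's edge it must go down about 65 to 70 mm (to about 50 mm above the desk), with about 3 to 8 N; it can go about 90 mm before it meets the desk.
- prop (a joint): Angle of the yellow safety prop: 0 = its arm stands square under the lever and blocks it (starts at 0 to 0.2), grows as its tail peg is pushed toward the box; the lever is clear from 0.9 rad, stop at 1.35 rad. Stiff: stays where it is left; about 1 N at the peg moves it.
- prop_hinge (a point): Upright axis of the prop, 120 mm in front of the box and 55 mm to the left of the lever, 60 mm above the desk. The prop's arm (12 mm thick, 14 wide, 65 long) points from here toward the lever; its tail (60 mm long) points the other way, to the left.
- prop_peg (a point): Centre of the top of the black-capped upright peg (18 mm across at the cap, 14 below) on the end of the prop's tail, 60 mm from its hinge; top 112 mm above the desk, the tail's upper face 66 mm.
- spool_brown: Bystander: brown thread spool, 35 mm across, 44 high, right of the cradle; origin under its centre.
- spool_red: Bystander: red thread spool, 35 mm across, 44 high, on the desk right of the lever; origin under its centre.
- glue_pot: Bystander: glue pot with blue lid, 47 mm across, 70 high, beyond the prop's tail; origin under its centre.
- awl: Bystander: lying awl with wooden handle, 77 x 25 x 68 mm, near the desk's front edge.
- mallet: Bystander: mallet, 201 x 75 x 54 mm, lying by the left edge of the desk.
- pliers: Bystander: red pliers, 148 x 41 x 11 mm, lying at the front left.
- sanding_block: Bystander: brown sanding block, 35 x 55 x 22 mm, at the front left corner.

How it is judged:
On the way, in this order (a step that is already met when the one before it is completed fails the run):
1. the safety prop is swung out from under the lever (value of joint prop above 0.85 rad), for 0.2 s.
2. the pressed lever has raised the flap's front edge by 35 mm (value of joint flap above 0.275 rad and contact force between the fingers and lever above 0.7 N and contact force between lever and flap above 2 N), for 0.3 s.
At the end, for the whole second after the job is handed in: The prop stands swung out (at least 0.85 rad), the fingers still press the lever (over 0.7 N), the lever alone carries the flap, and the flap's front edge stays at least 34 mm above its closed height (0.275 rad) without moving (under 0.1 rad/s) (all of step 2 and velocity of joint flap between -0.1 and 0.1 rad/s and value of joint prop above 0.85 rad); the arm keeps its last pose, push and grip.
It fails at once if the lever is lifted or pushed out of its cradle (12 mm) (distance between lever and cradle above 0.012 m).
It fails at once if the robot touches the flap (contact force between any of the arm, the fingers and flap above 1 N).
It fails at once if a bystander is moved by more than 20 mm (distance of any of spool_brown, spool_red, glue_pot, awl, mallet, pliers, sanding_block from where it was at the start of the episode above 0.02 m).
It also fails if it takes over 48 s, if anything falls off the work surface, if the arm or the gripper's body presses on something with over 40 N, if the wrist force passes 120 N, or if a joint passes its speed limit or range.

## Working session

There is one attempt and no reset: what is moved stays moved. The work goes in short steps, Python scripts to look and compute and a tool call to move; the robot and the scene stay as the last step left them, time stands still between calls to the robot, and variables do not carry over. Pictures are saved under pics/ and viewed, at most 10 in all, crops included, and the job is handed in when it is done.

Besides the shell and the picture viewer there is one more tool, called after "Emit:" by a JSON object that holds its "api" and its "payload". move_arm: Moves the arm, as the interface text tells. Its arguments: {"type":"object","properties":{"commands":{"type":"array","items":{"type":"array","items":{"type":"array","items":{"type":"number"}}}},"squeeze":{"type":"number"}},"required":["commands"]}

```bash
mkdir -p pics
python3 - <<'E'
from station import bot, imaging
import cv2
for n in ("side","top"):
    im=imaging.read_camera(n); cv2.imwrite(f"pics/{n}0.png",cv2.resize(im[:,:,::-1],(800,600),interpolation=cv2.INTER_CUBIC))
    c=imaging.calibration(n); print(n,c["intrinsics"],c["extrinsics"])
o=bot.get_obs(); print({k:o[k] for k in("t","eef_pos","tool_rot","contact_force","gripper_width")})
E
```

```text
side [[398.9014258    0.         254.2723257 ]
 [  0.         398.9014258  192.02586073]
 [  0.           0.           1.        ]] [[ 0.95800492 -0.19487649  0.2103562   0.32014021]
 [-0.28647893 -0.61844726  0.73174641 -0.77536046]
 [-0.01250596 -0.76127928 -0.64830353  0.77931999]
 [ 0.          0.          0.          1.        ]]
top [[426.75747382   0.         258.78763143]
 [  0.         426.75747382 190.72037026]
 [  0.           0.           1.        ]] [[ 0.0144857  -0.99560969  0.09247432  0.39103299]
 [-0.99979708 -0.01312741  0.01527977 -0.00616578]
 [-0.01399873 -0.09267689 -0.99559782  1.41714069]
 [ 0.          0.          0.          1.        ]]
{'t': 0.1, 'eef_pos': array([0.2575312 , 0.62337491, 0.23041663]), 'tool_rot': array([-1.20035848e-04,  1.94639414e-01,  9.80874519e-01, -8.14203880e-04]), 'contact_force': array([-0.54107983, -0.1239069 ,  0.73668748]), 'gripper_width': 0.9965840553315601}
```

View pics/side0.png

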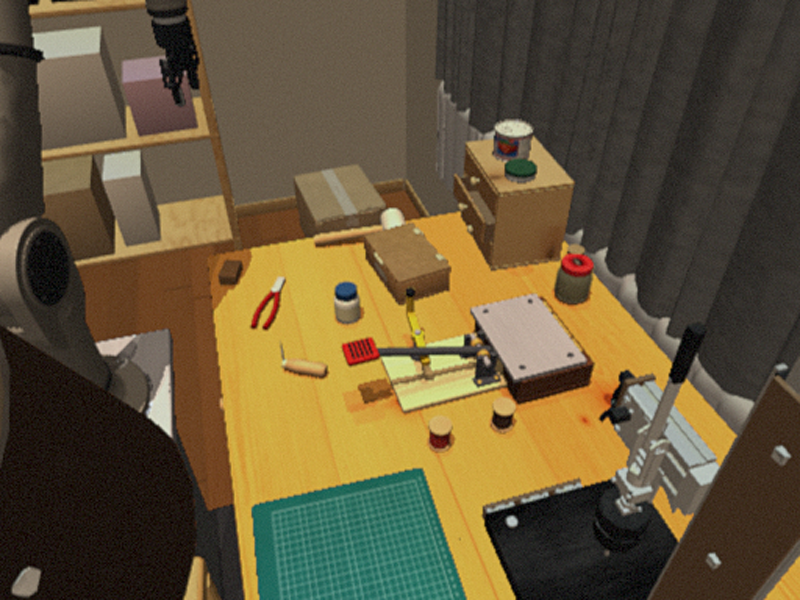

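View pics/top0.png

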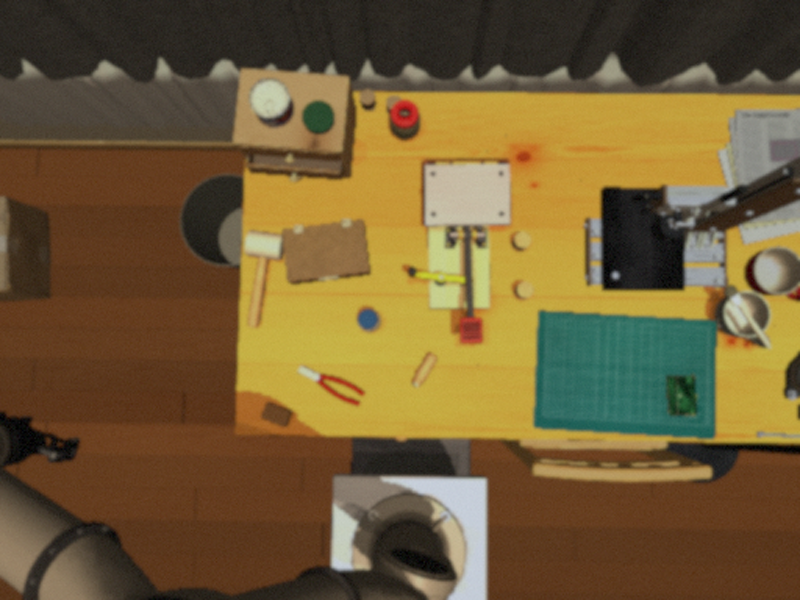

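The top view shows the pad at about (471,325), the peg cap at (409,271), and flap corners at (423,161), (510,161), (510,226) and (425,227). In the side view the pad is at (361,350) and the peg cap at (410,293).

```bash
cat > h.py <<'E'
from station import bot, imaging
import numpy as np, cv2
from scipy.spatial.transform import Rotation as R
def ray(n,u,v):
    c=imaging.calibration(n);E=np.array(c["extrinsics"]);K=np.array(c["intrinsics"])
    return E[:3,3],E[:3,:3]@np.linalg.solve(K,[u,v,1])
def atz(n,u,v,z):
    o,d=ray(n,u,v); return o+d*(z-o[2])/d[2]
def proj(n,p):
    c=imaging.calibration(n);E=np.array(c["extrinsics"]);K=np.array(c["intrinsics"])
    q=K@(E[:3,:3].T@(np.array(p)-E[:3,3])); return q[:2]/q[2]
def rpt():
    o=bot.get_obs(); return o["t"],o["eef_pos"].round(4),(R.from_quat(np.roll(o["tool_rot"],-1)).as_matrix()).round(3).tolist(),o["contact_force"].round(2),o["gripper_width"]
E
python3 - <<'E'
from h import *
s=1.5625
for nm,u,v,z in [("pad",471,325,.118),("peg",409,271,.112),("fl",423,161,.065),("fr",510,161,.065),("nr",510,226,.065),("nl",425,227,.065)]:
    print(nm,atz("top",u/s,v/s,z).round(4))
for nm,u,v,z in [("pad",361,350,.118),("peg",410,293,.112),("fl",538,297,.065),("fr",590,358,.065),("nl",474,304,.065),("nr",513,372,.065)]: print("S",nm,atz("side",u/s,v/s,z).round(4))
im=imaging.read_camera("top"); a=im[140:225,255:345]; 
b=imaging.read_camera("side")[165:275,210:330]
cv2.imwrite("pics/c1.png",np.hstack([cv2.resize(x[:,:,::-1],(400,int(x.shape[0]*400/x.shape[1])),interpolation=cv2.INTER_CUBIC)[:366] if 1 else 0 for x in (np.pad(a,((0,10),(0,0),(0,0))),b)]) if 0 else cv2.resize(a[:,:,::-1],None,fx=6,fy=6,interpolation=cv2.INTER_CUBIC))
hsv=cv2.cvtColor(im,cv2.COLOR_RGB2HSV)
m=((hsv[...,0]<6)|(hsv[...,0]>174))&(hsv[...,1]>170)&(hsv[...,2]>80)
m[:195]=0;m[225:]=0;m[:,:285]=0;m[:,315:]=0
ys,xs=np.nonzero(m);print(xs.min(),xs.max(),ys.min(),ys.max(),xs.mean(),ys.mean(),atz("top",xs.mean(),ys.mean(),.113))
E
```

```text
pad [ 0.4606 -0.1167  0.118 ]
peg [0.5659 0.0055 0.112 ]
fl [ 0.8027 -0.02    0.065 ]
fr [ 0.8045 -0.2002  0.065 ]
nr [ 0.6679 -0.2001  0.065 ]
nl [ 0.6638 -0.0257  0.065 ]
S pad [ 0.4498 -0.1231  0.118 ]
S peg [ 0.5621 -0.0111  0.112 ]
S fl [ 0.7919 -0.036   0.065 ]
S fr [ 0.8027 -0.1967  0.065 ]
S nl [ 0.6769 -0.0197  0.065 ]
S nr [ 0.6738 -0.1881  0.065 ]
295 307 203 218 300.93167701863354 210.5527950310559 [ 0.45307785 -0.11565658  0.113     ]
```

View pics/c1.png

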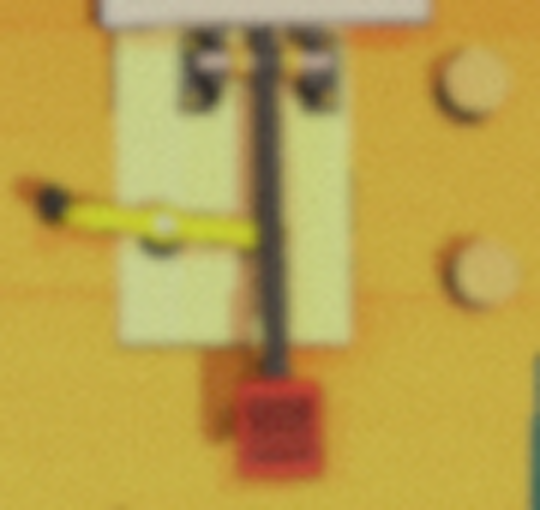

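The crop puts the peg cap at (50,203), the prop hinge at (165,222), the pin at (266,65) and the pad centre at (280,427), all in crop pixels at 6x.

Run:
```python
from h import *
f=lambda u,v,z:atz("top",255+u/6-.4,140+v/6-.4,z)
P={"pad":f(280,427,.118),"peg":f(51,203,.112),"hinge":f(165,222,.068),"pin":f(266,65,.05),"padN":f(280,378,.118),"padS":f(280,478,.112)}
for k,v in P.items(): print(k,v.round(4))
d=P["pin"]-P["pad"];print("yaw",np.arctan2(d[1],d[0]),np.hypot(d[0],d[1]))
d=P["peg"]-P["hinge"];print("tail",np.arctan2(d[1],d[0])-np.pi/2,np.hypot(d[0],d[1]))
# fit (x,y,yaw) of origin from points with both cams
from scipy.optimize import least_squares
s=1.5625
obs=[("top",(-.23,0,.118),280/6+254.6,427/6+139.6),("top",(-.03,0,.05),266/6+254.6,65/6+139.6),("top",(-.12,.055,.067),165/6+254.6,222/6+139.6),
("side",(-.23,0,.118),361/s-.3,350/s-.3)]
for (n,u,v) in [("top",423,161),("top",510,161),("top",510,226),("top",425,227)]: pass
for n,L in {"top":[(423,161),(510,161),(510,226),(425,227)],"side":[(538,297),(590,358),(513,372),(474,304)]}.items():
    for (u,v),p in zip(L,[(.115,.088,.065),(.115,-.088,.065),(-.012,-.088,.065),(-.012,.088,.065)]): obs.append((n,p,u/s-.3,v/s-.3))
def T(a,p):
    c,q=np.cos(a[2]),np.sin(a[2]);return np.array([a[0]+c*p[0]-q*p[1],a[1]+q*p[0]+c*p[1],p[2]])
r=lambda a:np.concatenate([proj(n,T(a,p))-(u,v) for n,p,u,v in obs])
a=least_squares(r,[.68,-.11,0],loss="soft_l1").x
print(a,r(a).reshape(-1,2).round(1).tolist())
for nm,p in [("pad",(-.23,0,.118)),("pin",(-.03,0,.05)),("hinge",(-.12,.055,.06))]: print(nm,T(a,p).round(4))
print("pegS",atz("side",410/s-.3,293/s-.3,.112),rpt())
print("pot",atz("top",368/s,319/s,.07))
```

```text
pad [ 0.4522 -0.1163  0.118 ]
peg [0.566  0.0013 0.112 ]
hinge [ 0.5625 -0.059   0.068 ]
pin [ 0.6509 -0.1134  0.05  ]
padN [ 0.4771 -0.1161  0.118 ]
padS [ 0.4266 -0.1169  0.112 ]
yaw 0.014207582783467076 0.19870792147920466
tail -0.05793004359623799 0.060450010406185695
[ 0.68290813 -0.11174312  0.01713917] [[-0.2, -0.2], [-0.4, -0.6], [-0.1, 0.2], [0.8, -2.1], [0.8, 2.2], [-0.4, 1.8], [0.2, -1.1], [-0.2, -1.4], [-0.5, -3.1], [-0.7, 0.9], [1.8, 3.9], [-1.7, 1.8]]
pad [ 0.4529 -0.1157  0.118 ]
pin [ 0.6529 -0.1123  0.05  ]
hinge [ 0.562  -0.0588  0.06  ]
pegS [ 0.56176063 -0.00972524  0.112     ] (0.2, array([0.2576, 0.6235, 0.2307]), [[-0.924, 0.382, -0.0], [0.382, 0.924, -0.001], [-0.0, -0.001, -1.0]], array([-1.08,  0.17, -1.2 ]), 1.002821051232051)
pot [0.4724895  0.08750552 0.07      ]
```

Emit:
{"api": "move_arm", "payload": {"commands": [[[0,0,0,0,0,9.65,0],[0,0,0,0,0,9.65,0],[0,0,0,0,0,9.65,0],[0,0,0,0,0,9.65,0],[0,0,0,0,0,9.65,0],[0,0,0,0,0,9.65,0],[0,0,0,0,0,9.65,0],[-0.052,0.022,0,0,0,0,0],[-0.052,0.022,0,0,0,0,0],[-0.052,0.022,0,0,0,0,0],[-0.052,0.022,0,0,0,0,0],[-0.052,0.022,0,0,0,0,0],[-0.052,0.022,0,0,0,0,0],[-0.052,0.022,0,0,0,0,0],[-0.052,0.022,0,0,0,0,0],[-0.052,0.022,0,0,0,0,0],[-0.052,0.022,0,0,0,0,0],[-0.052,0.022,0,0,0,0,0],[-0.052,0.022,0,0,0,0,0]]], "squeeze": 20}}

```text
t: 2.58
eef_pos: [0.5222, -0.0016, 0.2314]
tool_rot: [-0.0, 0.707, 0.707, 0.0]
contact_force: [0.7, 0.5, -0.3]
gripper_width: 0.0
grasp_force: 0.0
```

Emit:
{"api": "move_arm", "payload": {"commands": [[[0,0,0.036,0,0,0,0],[0,0,0.036,0,0,0,0],[0,0,0.036,0,0,0,0],[0,0,0.036,0,0,0,0],[0,0,0,0,0,0,0],[0,0,0,0,0,0,0]]]}}

```text
t: 3.32
eef_pos: [0.5225, -0.0003, 0.0883]
tool_rot: [0.0, 0.707, 0.707, 0.0]
contact_force: [0.3, 0.2, -0.6]
gripper_width: -0.001
grasp_force: 0.0
```

Run:
```python
from h import *
print(rpt())
a=imaging.read_camera("side")[130:260,200:360]
cv2.imwrite("pics/c2.png",cv2.resize(a[:,:,::-1],None,fx=4,fy=4,interpolation=cv2.INTER_CUBIC))
```

```text
(3.325, array([ 5.225e-01, -3.000e-04,  8.830e-02]), [[0.0, 1.0, 0.001], [1.0, -0.0, 0.0], [0.0, 0.001, -1.0]], array([ 0.27,  0.23, -0.57]), -0.0008596657786347285)
```

View pics/c2.png

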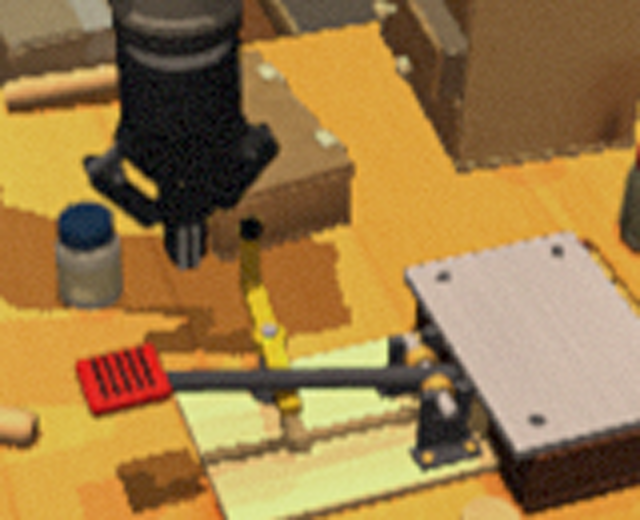

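The closed fingers hang in front of the peg (cap at crop (250,228), finger tip at (188,262)), clear of the pot and the lever. Next I push along the arc around the hinge.

Emit:
{"api": "move_arm", "payload": {"commands": [[[0.0015,0.008,0.002,0,0,0,0],[0,0.008,0,0,0,0,0],[0.0018,0.0053,0,0,0,5,0],[0.0018,0.0053,0,0,0,5,0],[0.0018,0.0053,0,0,0,5,0],[0.0018,0.0053,0,0,0,5,0],[0.0018,0.0053,0,0,0,5,0],[0.0018,0.0053,0,0,0,5,0],[0.0018,0.0053,0,0,0,5,0],[0.0018,0.0053,0,0,0,5,0],[0.0018,0.0053,0,0,0,5,0],[0.0018,0.0053,0,0,0,5,0],[0.0018,0.0053,0,0,0,5,0],[0.0018,0.0053,0,0,0,5,0],[0.0018,0.0053,0,0,0,5,0],[0,0,0,0,0,0,0],[0,0,0,0,0,0,0]]]}}

```text
t: 5.5
eef_pos: [0.6055, -0.0119, 0.0854]
tool_rot: [-0.0, 0.976, 0.217, 0.0]
contact_force: [-0.5, -0.3, -1.7]
gripper_width: 0.002
grasp_force: 0.0
```

Run:
```python
from h import *
print(rpt())
a=imaging.read_camera("side")[130:260,200:360]
cv2.imwrite("pics/c3.png",cv2.resize(a[:,:,::-1],None,fx=4,fy=4,interpolation=cv2.INTER_CUBIC))
```

```text
(5.5, array([ 0.6055, -0.0119,  0.0854]), [[0.905, 0.424, 0.0], [0.424, -0.905, 0.0], [0.0, 0.0, -1.0]], array([-0.51, -0.33, -1.72]), 0.0015654503734154118)
```

View pics/c3.png

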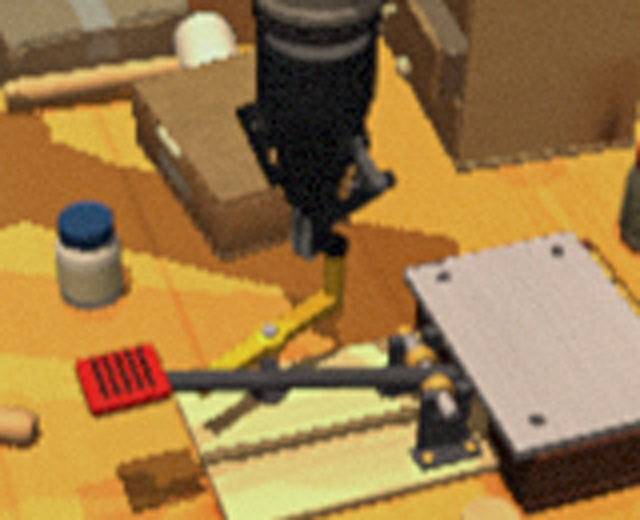

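The prop has swung: peg cap at crop (337,243), hinge at (270,331), tail end at (336,295). I'll compute its angle.

Run:
```python
from h import *
f=lambda u,v,z:atz("side",200+u/4-.4,130+v/4-.4,z)
h=f(270,331,.07)
for p in (f(337,243,.112),f(336,297,.066)):
    d=p-h; print(p.round(4),h.round(4),np.arctan2(d[0],d[1])+.016)
a=f(208,388,.066);d=h-a;print(a,np.arctan2(d[0],d[1]))
```

```text
[ 0.6116 -0.0388  0.112 ] [ 0.5587 -0.0624  0.07  ] 1.1668079675999425
[ 0.6122 -0.0402  0.066 ] [ 0.5587 -0.0624  0.07  ] 1.193193162495045
[ 0.50695682 -0.09613802  0.066     ] 0.9931029180623543
```

Prop is at about 1.15 rad, well clear. I'll back off, rise and go over the pad.

Emit:
{"api": "move_arm", "payload": {"commands": [[[0,-0.015,0,0,0,0,0],[0,-0.005,-0.05,0,0,0,0],[0,0,-0.05,0,0,0,0],[0,0,0,0,0,8.3,0],[0,0,0,0,0,8.4,0],[0,0,0,0,0,8.4,0],[-0.03,0.0244,0,0,0,0,0],[-0.03,0.0244,0,0,0,0,0],[-0.03,0.0244,0,0,0,0,0],[-0.03,0.0244,0,0,0,0,0],[-0.03,0.0244,0,0,0,0,0],[0,0,0.025,0,0,0,0],[0,0,0.025,0,0,0,0],[0,0,0,0,0,0,0],[0,0,0,0,0,0,0]]]}}

```text
t: 7.42
eef_pos: [0.447, -0.1155, 0.1359]
tool_rot: [-0.0, 1.0, -0.001, 0.0]
contact_force: [-0.9, 0.2, -0.6]
gripper_width: 0.001
grasp_force: 0.0
```

Run:
```python
from h import *
print(rpt())
a=imaging.read_camera("side")[130:260,200:360]
b=imaging.read_camera("top")[140:225,255:345]
cv2.imwrite("pics/c4.png",cv2.resize(a[:,:,::-1],None,fx=4,fy=4,interpolation=cv2.INTER_CUBIC))
```

```text
(7.425, array([ 0.447 , -0.1155,  0.1359]), [[1.0, -0.001, 0.001], [-0.001, -1.0, 0.0], [0.001, -0.0, -1.0]], array([-0.89,  0.18, -0.58]), 0.0006745172706931363)
```

View pics/c4.png

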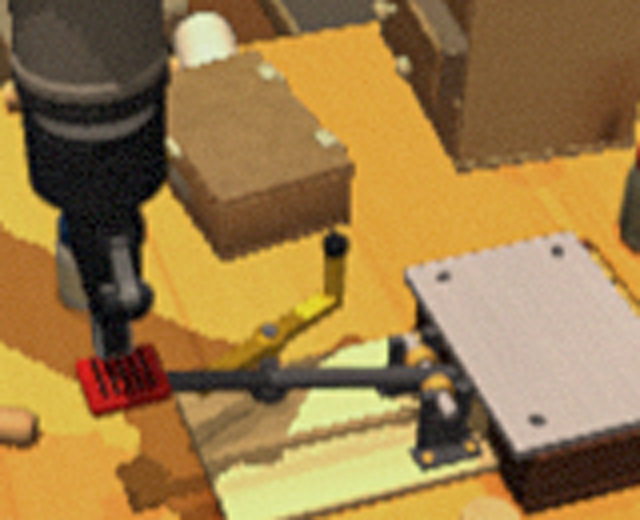

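The finger tips stand above the pad's middle (crop (120,350)), and the arm of the prop is free of the lever. I'll press along the pad's arc, halfway first.

Emit:
{"api": "move_arm", "payload": {"commands": [[[0,0,0.009,0,0,0,0],[0,0,0.009,0,0,0,0],[-0.0015,0,0.006,0,0,0,0],[-0.0015,0,0.006,0,0,0,0],[-0.0015,0,0.006,0,0,0,0],[-0.0015,0,0.006,0,0,0,0],[-0.0015,0,0.006,0,0,0,0],[-0.0015,0,0.006,0,0,0,0],[0,0,0,0,0,0,0]]]}}

```text
t: 8.65
eef_pos: [0.4375, -0.1157, 0.0809]
tool_rot: [0.0, 1.0, -0.001, -0.0]
contact_force: [-3.0, -0.2, 4.0]
gripper_width: 0.002
grasp_force: 1.9
```

Emit:
{"api": "move_arm", "payload": {"commands": [[[-0.0005,0,0.006,0,0,0,0],[-0.0005,0,0.006,0,0,0,0],[-0.0005,0,0.006,0,0,0,0],[-0.0005,0,0.006,0,0,0,0],[-0.0005,0,0.006,0,0,0,0],[0,0,0.005,0,0,0,0],[0,0,0,0,0,0,0],[0,0,0,0,0,0,0]]]}}

```text
t: 9.65
eef_pos: [0.4356, -0.1157, 0.0464]
tool_rot: [0.0, 1.0, -0.001, 0.0]
contact_force: [-4.0, 0.4, 2.7]
gripper_width: -0.0
grasp_force: 1.7
```

Run:
```python
from h import *
print(rpt())
a=imaging.read_camera("side")[130:260,200:390]
cv2.imwrite("pics/c5.png",cv2.resize(a[:,:,::-1],None,fx=4,fy=4,interpolation=cv2.INTER_CUBIC))
```

```text
(9.65, array([ 0.4356, -0.1157,  0.0464]), [[1.0, -0.002, 0.001], [-0.002, -1.0, -0.0], [0.001, 0.0, -1.0]], array([-4.01,  0.38,  2.66]), -0.00020166142503734474)
```

View pics/c5.png

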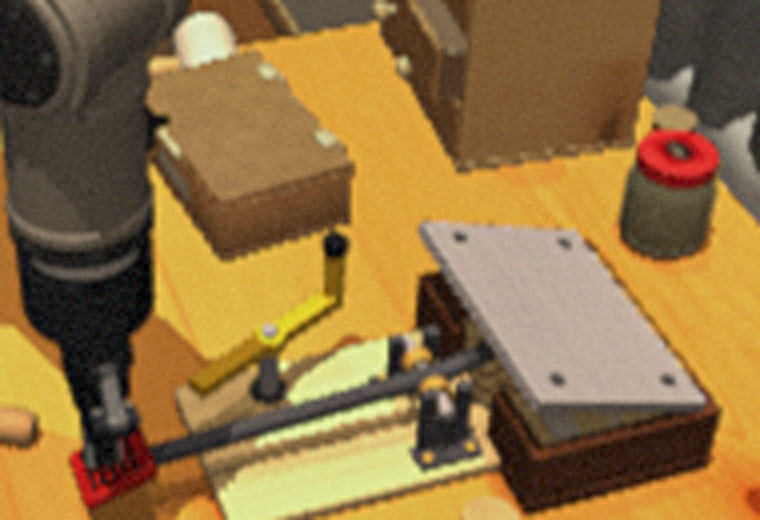

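The flap is open: its front top corners moved from crop (406,270) and (517,450) to (421,222) and (538,403). I'll fit the angle.

Run:
```python
from h import *
def T(p,a=(.6829,-.1117,.0166)):
    c,q=np.cos(a[2]),np.sin(a[2]);return np.array([a[0]+c*p[0]-q*p[1],a[1]+q*p[0]+c*p[1],p[2]])
def cor(th,y,L=.127,h=.010): # hinge at x=.115,z=.055
    return T((.115-L*np.cos(th)-(-h*0)+ h*np.sin(th)*1,y,.055+L*np.sin(th)+h*np.cos(th)))
g=lambda p:(proj("side",p)-(200,130))*4+1.5
for th in (0,.24,.26,.28,.3,.32,.34,.36):
    print(th,[(g(cor(th,y))-g(cor(0,y))).round(1).tolist() for y in(.088,-.088)])
print("closed pred",g(cor(0,.088)),g(cor(0,-.088)))
print("meas",(421-406,222-270),(538-517,403-450))
```

```text
0 [[0.0, 0.0], [0.0, 0.0]]
0.24 [[11.2, -35.6], [14.9, -36.9]]
0.26 [[12.6, -38.6], [16.6, -40.1]]
0.28 [[14.0, -41.6], [18.5, -43.3]]
0.3 [[15.5, -44.6], [20.4, -46.4]]
0.32 [[17.1, -47.7], [22.3, -49.6]]
0.34 [[18.8, -50.7], [24.4, -52.8]]
0.36 [[20.5, -53.7], [26.5, -56.0]]
closed pred [407.00342236 265.75101822] [520.80187787 448.17355917]
meas (15, -48) (21, -47)
```

Flap is at about 0.305 rad. I'll press 4 mm more for margin and settle.

Emit:
{"api": "move_arm", "payload": {"commands": [[[0,0,0.002,0,0,0,0],[0,0,0.002,0,0,0,0],[0,0,0,0,0,0,0],[0,0,0,0,0,0,0],[0,0,0,0,0,0,0],[0,0,0,0,0,0,0],[0,0,0,0,0,0,0],[0,0,0,0,0,0,0]]]}}

```text
t: 10.7
eef_pos: [0.4355, -0.1157, 0.0424]
tool_rot: [0.0, 1.0, -0.001, 0.0]
contact_force: [-0.6, 0.6, 1.5]
gripper_width: 0.0
grasp_force: 1.2
```

Run:
```python
from h import *
print(rpt())
a=imaging.read_camera("side")[130:260,200:390]
cv2.imwrite("pics/c6.png",cv2.resize(a[:,:,::-1],None,fx=4,fy=4,interpolation=cv2.INTER_CUBIC))
```

```text
(10.7, array([ 0.4355, -0.1157,  0.0424]), [[1.0, -0.002, 0.0], [-0.002, -1.0, -0.0], [0.0, 0.0, -1.0]], array([-0.61,  0.57,  1.48]), 0.0002485141567576603)
```

View pics/c6.png

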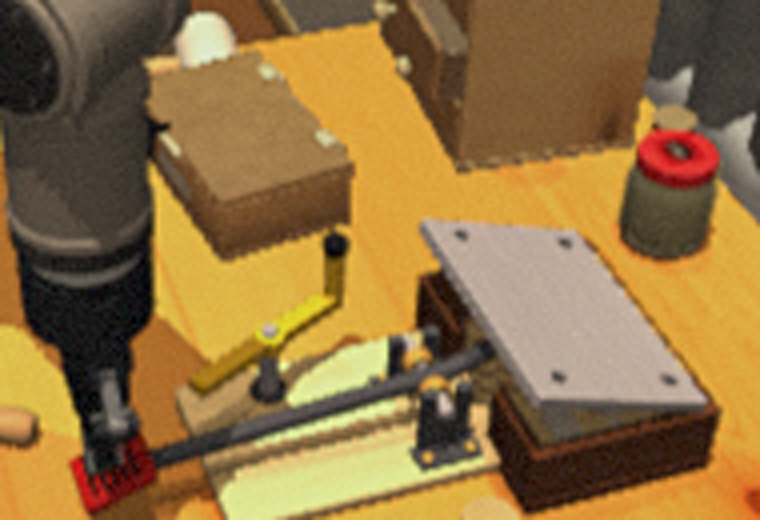

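The flap's front corners are now at about (420,220) and (539,401), roughly 0.32 rad, with the prop still swung out. I'll check that the force is steady, then hand in.

Run:
```python
from h import *
F=[]
for _ in range(12):
    imaging.read_camera("side"); o=bot.get_obs(); F.append(o["contact_force"])
F=np.array(F);print(F.mean(0).round(2),F.std(0).round(2),o["eef_pos"])
if F[:,2].mean()>1.8: print(bot.hand_in())
```

```text
[-0.82  0.28  2.33] [0.65 0.53 0.41] [ 0.43541517 -0.11569409  0.04234318]
the job is handed in; nothing more can be done
None
```

The job is handed in: the yellow prop is swung out to about 1.15 rad, and the fingers are still pressing the red pad with about 2.3 N. By the camera, the flap is held steady at about 0.32 rad (front edge roughly 40 mm up).

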